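# Press the tin's lid home, bring it round to the front and hold the carousel

### The arm

A 6-joint arm with a two-finger parallel gripper is mounted at the origin on a cart in front of the work surface, level with it; the furniture and walls round the work are solid. World frame = base frame: x ahead of the robot, y to its left, z up, the work surface at z = 0. Lengths are in m, angles in rad, forces in N, time in s.
With the tool pointing down it reaches from about 0.3 to 0.75 m from the base axis. Payload 8.5 kg.
Tool frame: the origin (TCP) lies midway between the tips of the shut fingers; the grasp point (between the pads) lies 19 mm behind it (arm.grasp_offset is the distance from the TCP to the grasp point, in m); z points along the fingers, y is the line along which they close (so a half turn about z gives the same grasp; the last joint's range is limited). The gripper opens to 85 mm and grips with 20 to 120 N. Pads are 22 mm wide; open, the fingers measure 114 mm over their backs; the gripper's body (76 mm by 85 mm) begins 54 mm behind the grasp point. The pads swing forward as they close: fully open they stand 13 mm farther back than shut.
Start: joints at [-1.509, 0.381, 1.297, -0, 1.464, -0.215], TCP at [0.15, -0.529, 0.231] pointing down, gripper open.
Joint ranges: [-3.11, 3.11], [-0.89, 2.33], [0.22, 2.48], [-1.42, 4.56], [0.17, 2.85], [-2.88, 2.88]. Speed limits (rad/s): [2.39, 2.39, 3.14, 3.14, 3.14, 3.14].

### API

Orientations are given as a unit quaternion [x, y, z, w].
In Python, from station import status, read_camera, camera_model, arm, search_frame, cut_out gives the robot as it stands.
- The arm moves only by the tool servo_tool, never from a script. Its arguments are lists of equal length, an entry for each row: "delta_pos": the shift along the tool's x, y, z in mm, a list of three; "delta_rot": the turn, a rotation vector about the tool's x, y, z in rad, a list of three; "grip": the opening, from 0 (shut) to 1 (fully open). A call has 1 to 8 rows; each row shifts and turns the commanded pose from where the row before left it, along the tool's axes as they then stand; what a row does not reach is not made up. A row lasts 1/10 s, in which the tool goes at most 50 mm and 8.59 degrees, less where a joint would pass 70% of its speed; a pose out of reach is approached as far as the arm can. A call with a gripper value outside its range is refused whole. The fingers move at their own pace and stop on an object; the grip force is fixed at half the most. Time passes only in rows, so rows that do not move let the fingers close. It gives the time, the measured TCP pose, the force, the opening and the grip force at its end, in the units of the state.
- status.read_state(): the state, without advancing time (a new reading comes with each control period).
- read_camera(name): name is "side" or "top" or "wrist"; returns (picture, depth): 420x560x3 uint8, red, green, blue; 420x560 float32, m along the optical axis (not along the pixel's ray), 0 where there is no reading.
- camera_model(name): a dict with "fx", "fy", "cx", "cy" (pixels), "xyz" and "attitude" of the camera in the world; the wrist camera has in their place "hand_eye" (4x4, takes a point from camera to tool coordinates, whose origin is the TCP and whose axes are the flange's). Camera axes: x right, y down, z forward; pixel columns grow to the right and rows downward; lengths in m; the calibration is good to about 2 mm. A picture is of the moment at which its call begins: read the wrist's pose just before it. camera_model takes no time and is no camera call.
- arm.finish_job(): hands the job in; it is judged then, once.
Trained networks look in the newest picture that a camera, given by its name, has taken for a name from the list of things; names that differ only in an ending like _2 or _b are one class to them, and where a whole thing is asked for, a point or a joint stands for the part that bears it (a point fixed in the world has none). Each returns a list of dicts, best first, with "score" (0 to 1); they miss things now and then, are a little off and sometimes report something else, mostly with a low value. They report only what shows in the picture. A call takes as long as a camera call.
- search_frame(camera, target): "rect" ([centre column, centre row, width, height] in pixels, round what is visible of it).
- cut_out(camera, target): "mask" (420x560 bool, what is visible of it) and "rect" ([centre column, centre row, width, height] in pixels, round what is visible of it).
The state is a dict: "time": time; "joints": joint angles; "dq": joint speeds; "joint_torque": joint torques, N m; "ee_pos": TCP position; "ee_rot": TCP orientation; "contact_force": force on the tool from outside, world axes, zero at the start; "wrist_torque": the same for the moment, N m; "width": opening from 0.0 (shut) to 1.0 (fully open); "finger_force": force on a finger pad.
Only numpy, scipy, OpenCV 4.12 (cv2) and the standard library are available. Lean on these libraries where they do the work, as an engineer would, in place of code of your own. Each camera call takes 0.05 s, during which the arm holds its last target. There are 200 camera calls.

### The job

The red-lidded balm tin under the lid press still has its lid standing proud: pull the press lever down to its stop so the lid is pushed home, and let the lever spring back up. Then turn the carousel by its upright black knob until the red tin stands squarely at the white arrow at the front, and finish with the knob still gripped, holding the carousel still so a colleague can label the tin. Leave the oil bottle, the balm pot and the ring box beside the press where they are.

Things in the scene. Friction and masses are not known exactly. Their poses are not given: they have to be found in the camera images.
- lid_press: green lid press, fixed; origin on the carousel's axis at counter height, z up, its -x axis to the front, where a tongue with a white arrow juts out under the carousel. Column 165 mm from the axis behind on the right (36 degrees clockwise of +x seen from above), its arm (40 mm wide, 122 to 164 mm above the counter, cheeks round the hinge to 205 mm) reaching over the press station
- carousel_axis (a point): point on the carousel's vertical axis at its top face, 30 mm above the counter; the white round carousel is 190 mm across and carries five aluminium tins (57 mm across, tops 58 mm above the counter) in nests 72 degrees apart, centres 60 mm from the axis; the other four have plain lids with blue or yellow spots
- carousel (a joint): turn of the carousel in rad, clockwise seen from above is positive, 0 = red tin exactly under the press (it starts within 0.08 of that); the red tin comes to the front after 2.51 rad clockwise (144 degrees). It runs freely on a bearing with slight friction (about 0.02 N m) and turns all the way round
- red_tin (a point): centre of the red-lidded tin (red lid, red band, 57 mm across), at the height of its lid's top when seated, 58 mm above the counter; turns with the carousel, 60 mm from its axis
- front_mark (a point): point 60 mm from the carousel's axis toward the front white arrow, 58 mm above the counter: where the red tin's centre has to stand
- red_lid (a joint): how far the red lid has been pushed down, m: 0 = standing 6 mm proud, about 0.006 = home; it stays where it is pushed (about 4 N of friction)
- lever (a joint): press lever, rad: 0 = up at rest (65 degrees above level), 0.96 = down at its stop; a spring brings it back up (about 3 N at the grip as it starts, 7 N at the stop), the stop is firm, and the full swing drives the ram down 11 mm
- lever_pivot (a point): point on the lever's level hinge axis, 190 mm above the counter over the press station; from here the lever's arm (14 mm thick) points up and over the carousel's middle, away from the column, in the upright plane through the column and the carousel's axis, and swings down in that plane
- lever_grip (a point): middle of the black side grip at the lever's end: a level round bar 21 mm thick and 48 mm long, parallel to the hinge axis and 130 mm from it, sticking out to one side of the lever's arm (its middle 34 mm from the arm's plane, on the left looking from the carousel's middle to the column; its inner end 9 mm from that plane); at rest about 308 mm above the counter, at the stop about 213 mm
- knob: the carousel's black knob: an upright handle 22 mm across that spins freely on its pin, fixed to a lug on the carousel's rim 125 mm from the axis (60 degrees clockwise of the red tin seen from above); origin at its foot, 63 mm above the counter, its top 112 mm
- knob_grip (a point): middle of the black knob's height, on its axis, about 90 mm above the counter
- dropper: loose brown oil bottle with a black dropper cap, 33 mm across and 102 mm tall, origin at its foot; not to be disturbed
- balm_tin_a: loose white balm pot with a red band, 68 mm across and 43 mm tall, origin at its foot; not to be disturbed
- ring_box_b: loose dark blue ring box, 50 x 50 x 42 mm, origin at its foot; not to be disturbed

How it is judged:
By the outcome, as a careful person would: the job done as asked, in the order asked, and still so for the second after the job is handed in, while the arm keeps its last pose, push and grip.
It also fails if it takes over 58 s, if anything falls off the work surface, if the arm or the gripper's body presses on something with over 40 N, if the wrist force passes 120 N, or if a joint passes its speed limit or range.

## Working session

There is one attempt and no reset: what is moved stays moved. The work goes in short steps, Python scripts to look and compute and a tool call to move; the robot and the scene stay as the last step left them, time stands still between calls to the robot, and variables do not carry over. Pictures are saved under pics/ and viewed, at most 10 in all, crops included, and the job is handed in when it is done.

Besides the shell and the picture viewer there is one more tool, called after "Call:" by a JSON object that holds its "op" and its "data". servo_tool: Moves the arm, as the interface text tells. Its arguments: {"type":"object","properties":{"delta_pos":{"type":"array"},"delta_rot":{"type":"array"},"grip":{"type":"array"}},"required":["delta_pos","delta_rot","grip"]}

```bash
mkdir -p pics; ls
cat > h.py <<'E'
import numpy as np, cv2
from station import status, read_camera, camera_model, arm, search_frame, cut_out
from scipy.spatial.transform import Rotation as R
def T(name):
    m=camera_model(name)
    if 'hand_eye' in m:
        s=status.read_state(); A=np.eye(4); A[:3,:3]=R.from_quat(s['ee_rot']).as_matrix(); A[:3,3]=s['ee_pos']
        return m, A@np.array(m['hand_eye'])
    A=np.eye(4); a=np.array(m['attitude'])
    A[:3,:3]=R.from_quat(a).as_matrix() if a.size==4 else a
    A[:3,3]=m['xyz']; return m,A
def cloud(name):
    m,A=T(name); p,d=read_camera(name)
    v,u=np.mgrid[:420,:560]
    P=np.stack([(u-m['cx'])/m['fx']*d,(v-m['cy'])/m['fy']*d,d],-1)
    return p,d,P@A[:3,:3].T+A[:3,3],m,A
def save(p,f): cv2.imwrite('pics/'+f,cv2.cvtColor(p,cv2.COLOR_RGB2BGR))
E
python3 - <<'E'
from h import *
print(camera_model('top'),camera_model('side'))
s=status.read_state();print(s)
ims=[]
for c in('top','side'):
    p,d,W,m,A=cloud(c); ims.append(p)
    np.save(c+'.npy',W)
    for t in ['lid_press','carousel','red_tin','lever_grip','lever','knob','dropper','balm_tin_a','ring_box_b']:
        r=cut_out(c,t)
        for x in r[:2]:
            k=x['mask']&(d>0)
            print(c,t,round(x['score'],2),np.round(x['rect']),np.round(np.median(W[k],0),3) if k.any() else None, np.round(W[k].min(0),3) if k.any() else'',np.round(W[k].max(0),3)if k.any() else'')
save(ims[0],'top.png');save(ims[1],'side.png')
E
```

```text
pics
{'fx': 400.97317893965567, 'fy': 400.97317893965567, 'cx': 279.69740026108957, 'cy': 210.82440439723305, 'xyz': array([ 0.35815378, -0.25196933,  1.09636818]), 'attitude': array([-0.7003861 ,  0.70968581, -0.05431366,  0.05343584])} {'fx': 482.98071587221654, 'fy': 482.98071587221654, 'cx': 286.54814359033, 'cy': 211.0658528418181, 'xyz': array([1.23704533, 0.31004397, 1.11945806]), 'attitude': array([ 0.41154155,  0.82707979, -0.34330622, -0.1694503 ])}
{'time': 0.0, 'joints': array([-1.50929597e+00,  3.81227948e-01,  1.29828519e+00,  3.52545740e-05,
        1.46360902e+00, -2.15307464e-01]), 'dq': array([-2.26812072e-04,  8.57917371e-04,  1.68930666e-04, -2.35393256e-04,
       -1.79812961e-05,  7.03157831e-04]), 'joint_torque': array([-2.78880783e-03, -4.48460162e+01, -2.31281573e+01, -3.64371126e-04,
        4.74621382e-03, -2.92849018e-05]), 'ee_pos': array([ 0.15029131, -0.52875551,  0.23068639]), 'ee_rot': array([ 9.90437431e-01,  1.37960541e-01,  7.62271663e-05, -7.61146503e-04]), 'contact_force': array([0.51647719, 0.39606982, 0.16658735]), 'wrist_torque': array([-4.176
[... 1759 characters left out ...]
 -0.288  0.053] [ 0.438 -0.385  0.021] [ 0.688 -0.165  0.173]
side lever 0.58 [258. 196.  24.  40.] [ 0.555 -0.294  0.306] [-0.375 -1.05  -0.756] [ 0.593 -0.266  0.321]
side knob 0.44 [266. 208.   6.  12.] [ 0.451 -0.37   0.098] [ 0.438 -0.383  0.066] [ 0.457 -0.362  0.116]
side knob 0.31 [260. 225. 100. 103.] [ 0.561 -0.328  0.058] [-0.336 -1.096 -0.761] [ 0.688 -0.149  0.321]
side dropper 0.71 [372. 301.  15.  25.] [0.521 0.045 0.054] [ 0.447  0.027 -0.   ] [0.529 0.059 0.101]
side balm_tin_a 0.84 [355. 326.  31.  27.] [0.602 0.042 0.042] [ 0.558  0.004 -0.001] [0.63  0.069 0.051]
side ring_box_b 0.8 [203. 210.  17.  20.] [ 0.531 -0.57   0.039] [ 0.471 -0.612  0.001] [ 0.551 -0.551  0.048]
```

Run:
```python
import cv2,numpy as np
a=cv2.imread('pics/top.png')[140:270,220:420];b=cv2.imread('pics/side.png')[150:290,180:340]
cv2.imwrite('pics/tc.png',cv2.resize(a,None,fx=4,fy=4,interpolation=2));cv2.imwrite('pics/sc.png',cv2.resize(b,None,fx=4,fy=4,interpolation=2))
W=np.load('top.npy');V=np.load('side.npy')
# carousel circle fit: points z 0.025..0.036
for X in(W,V):
    k=(abs(X[...,2]-.03)<.005)&(X[...,0]>.35)&(X[...,0]<.7)&(X[...,1]<-.15)&(X[...,1]>-.45)
    q=X[k];print(k.sum(),cv2.minEnclosingCircle(q[:,:2].astype(np.float32)))
    k=(X[...,2]>.29)&(X[...,2]<.34)&(X[...,0]>.4)&(X[...,0]<.7)&(X[...,1]<-.15)&(X[...,1]>-.45)
    q=X[k];print('lever',k.sum(),q.mean(0),cv2.minAreaRect(q[:,:2].astype(np.float32)))
    k=(X[...,2]>.09)&(X[...,2]<.12)&(X[...,0]<.48)&(X[...,0]>.4)&(X[...,1]<-.3)&(X[...,1]>-.45)
    print('knob',X[k].mean(0),cv2.minEnclosingCircle(X[k][:,:2].astype(np.float32)))
    k=(X[...,2]>.15)&(X[...,2]<.17)&(X[...,0]>.4)&(X[...,0]<.75)&(X[...,1]<-.15)&(X[...,1]>-.6)
    print('arm',cv2.minAreaRect(X[k][:,:2].astype(np.float32)))
```

```text
1807 ((0.5585876703262329, -0.2950104773044586), 0.15261860191822052)
lever 338 [ 0.55604016 -0.28464755  0.31440923] ((0.5589028000831604, -0.28612229228019714), (0.06381665170192719, 0.025233004242181778), 19.297300338745117)
knob [ 0.44297087 -0.37263948  0.10879847] ((0.44373810291290283, -0.37362101674079895), 0.010681814514100552)
arm ((0.6136677861213684, -0.2995734214782715), (0.32283681631088257, 0.12651008367538452), 59.59836959838867)
780 ((0.5508310794830322, -0.32312676310539246), 0.13452047109603882)
lever 181 [ 0.56375027 -0.28099495  0.31441848] ((0.56002277135849, -0.28399398922920227), (0.06676682829856873, 0.020732993260025978), 16.541133880615234)
knob [ 0.44916622 -0.37113598  0.10472035] ((0.4461413621902466, -0.37314286828041077), 0.011860586702823639)
arm ((0.6143134832382202, -0.3005234897136688), (0.3240571618080139, 0.1274034082889557), 59.915496826171875)
```

View pics/tc.png

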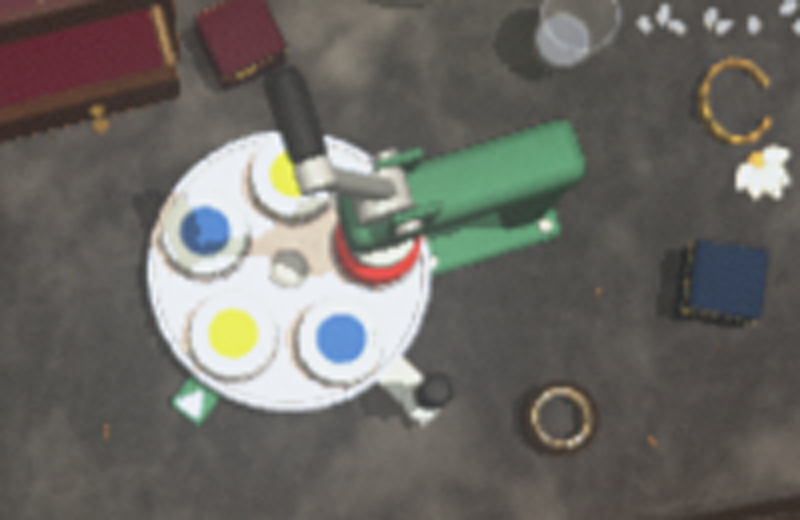

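View pics/sc.png

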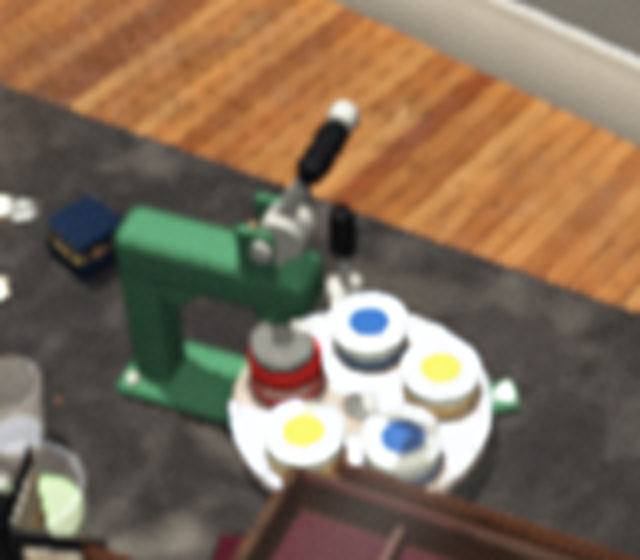

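The top crop shows the lever grip at (295,115), the knob at (433,388), the red tin under the press at (378,250), the arrow at (195,400) and the axis hub at (290,268). A chest stands at the upper left. Next I'll fit the geometry precisely.

```bash
cat > geo.py <<'E'
from h import *
def pix2plane(c,uv,z):
    m,A=T(c);uv=np.atleast_2d(uv)
    r=np.c_[(uv[:,0]-m['cx'])/m['fx'],(uv[:,1]-m['cy'])/m['fy'],np.ones(len(uv))]@A[:3,:3].T
    return A[:3,3]+r*((z-A[2,3])/r[:,2])[:,None]
E
python3 - <<'E'
from geo import *
from scipy.optimize import least_squares
p=cv2.cvtColor(cv2.imread('pics/top.png'),cv2.COLOR_BGR2RGB).astype(int);W=np.load('top.npy')
V=np.load('side.npy')
reg=(W[...,0]>.38)&(W[...,0]<.72)&(W[...,1]<-.12)&(W[...,1]>-.5)
r,g,b=p[...,0],p[...,1],p[...,2]
white=reg&(abs(W[...,2]-.03)<.006)&(p.min(-1)>170)
v,u=np.nonzero(white);P=pix2plane('top',np.c_[u,v],.03)
h=cv2.convexHull(P[:,:2].astype(np.float32))[:,0]
f=least_squares(lambda q:np.hypot(h[:,0]-q[0],h[:,1]-q[1])-q[2],[.517,-.28,.095],loss='soft_l1',f_scale=.001)
c=f.x[:2];print('axis',f.x,len(h))
green=reg&(g>r*1.25)&(g>b*1.15)
def seg(k,n):
    q=W[k];d=q[:,:2].mean(0)-c;print(n,k.sum(),q.mean(0),'az',np.degrees(np.arctan2(d[1],d[0])));return q
fr=green&(W[...,2]<.03)&(W[...,0]<.47);seg(fr,'tongue')
a=green&(abs(W[...,2]-.164)<.006);q=seg(a,'armtop');print(cv2.minAreaRect(q[:,:2].astype(np.float32)))
bs=green&(W[...,2]<.03)&(W[...,1]<-.35);q=seg(bs,'base');print(cv2.minAreaRect(q[:,:2].astype(np.float32)))
red=reg&(r>150)&(g<90)&(b<90)&(W[...,1]<-.26);q=seg(red,'red');
for x,y in(((.4437),-.3736),(.446,-.373)):
    d=np.array([x,y])-c;print('knob',np.hypot(*d),np.degrees(np.arctan2(d[1],d[0])))
dark=(p.max(-1)<70)
k=reg&(W[...,2]>.29)&dark;q=W[k];print('grip dark',q.mean(0),cv2.minAreaRect(q[:,:2].astype(np.float32)),q.min(0),q.max(0))
# chest heights near
for X in(W,V):
  k=(X[...,0]>.45)&(X[...,0]<.85)&(X[...,1]>-.25)&(X[...,1]<.1)&(X[...,2]>.06)
  q=X[k];print('obst',q.min(0),q.max(0))
  for x0 in np.arange(.45,.85,.05):
    print(round(x0,2),[round(float(X[...,2][(abs(X[...,0]-x0-.025)<.025)&(abs(X[...,1]-y0-.025)<.025)].max(initial=-1)),3) for y0 in np.arange(-.5,.1,.05)])
print(camera_model('wrist')['hand_eye'])
E
```

```text
axis [ 0.53236081 -0.28820418  0.09504103] 40
tongue 44 [ 0.44888366 -0.22450258  0.00869249] az 142.6526693718282
armtop 676 [ 0.5669634  -0.40277774  0.16299751] az -73.19505373540498
((0.5625751614570618, -0.38733404874801636), (0.03802189230918884, 0.14611007273197174), 17.006502151489258)
base 280 [ 0.55453908 -0.42436614  0.01111916] az -80.74881738710059
((0.5634050369262695, -0.44399702548980713), (0.0336310900747776, 0.12216096371412277), 20.683635711669922)
red 54 [ 0.5285083  -0.33934842  0.06281186] az -94.30775221728766
knob 0.12309827967673542 -136.07463933152442
knob 0.1210310775505996 -135.5238752191819
grip dark [ 0.56894764 -0.27939407  0.31500758] ((0.5655677914619446, -0.2817124128341675), (0.047165822237730026, 0.0187230221927166), 17.665809631347656) [ 0.54189312 -0.2952064   0.30670431] [ 0.58788691 -0.2677869   0.3194794 ]
obst [ 0.45928229 -0.24967525  0.06001978] [0.84999936 0.09992012 0.34489184]
0.45 [0.022, 0.006, 0.113, 0.064, 0.062, 0.062, 0.005, 0.006, 0.006, 0.006, 0.079, 0.06]
0.5 [0.006, 0.162, 0.208, 0.314, 0.32, 0.062, 0.038, 0.005, 0.006, 0.006, 
[... 903 characters left out ...]
 0.163, 0.034, 0.06, 0.061, 0.132, 0.134, 0.134, 0.175, 0.176, 0.176, 0.046]
0.65 [0.075, 0.007, 0.007, 0.006, 0.047, 0.175, 0.177, 0.176, 0.178, 0.173, 0.178, 0.006]
0.7 [0.074, 0.095, 0.093, 0.006, 0.046, 0.175, 0.176, 0.163, 0.143, 0.163, 0.202, 0.175]
0.75 [0.022, 0.095, 0.092, 0.089, -1.0, 0.171, 0.199, 0.161, -1.0, 0.001, 0.218, 0.205]
0.8 [0.006, 0.004, -1.0, 0.252, 0.258, 0.255, 0.204, 0.106, 0.108, 0.344, 0.346, 0.346]
[[-8.31448614e-05 -9.59631488e-01 -2.81260378e-01  7.20060488e-02]
 [ 9.99999463e-01 -3.70206286e-04  9.67490675e-04 -1.02257486e-03]
 [-1.03255888e-03 -2.81260146e-01  9.59631004e-01 -1.42375857e-01]
 [ 0.00000000e+00  0.00000000e+00  0.00000000e+00  1.00000000e+00]]
```

Call:
{"op": "servo_tool", "data": {"delta_pos": [[30, -8, -25], [40, -11, -25], [40, -11, -25], [40, -11, -20], [40, -11, -15], [40, -11, -15], [40, -11, -12], [40, -11, -12]], "delta_rot": [[0, 0, 0], [0, 0, 0], [0, 0, 0], [0, 0, 0], [0, 0, 0], [0, 0, 0], [0, 0, 0], [0, 0, 0]], "grip": [1, 1, 1, 1, 1, 1, 1, 1]}}

```text
time: 1.8
ee_pos: [0.4266, -0.3614, 0.3811]
ee_rot: [0.99, 0.138, 0.0, 0.0]
contact_force: [0.3, 0.5, -0.1]
width: 0.998
finger_force: 0.0
```

```bash
cat > go.py <<'E'
import sys
from h import *
# print tool-frame delta (mm) from present TCP to given world xyz
s=status.read_state();r=R.from_quat(s['ee_rot'])
print('t',round(s['time'],2),'pos',np.round(s['ee_pos'],4),'F',np.round(s['contact_force'],1),'w',round(s['width'],3),'ff',round(s['finger_force'],1),'q',np.round(s['joints'],2))
print('axes az',[np.round(np.degrees(np.arctan2(a[1],a[0])),1) for a in r.as_matrix().T[:2]],'zdown',r.as_matrix()[:,2].round(3))
for i in range(1,len(sys.argv)-2,3):
    t=np.array(list(map(float,sys.argv[i:i+3])));print('to',t,np.round(r.inv().apply(t-s['ee_pos'])*1000,1))
E
python3 go.py .566 -.2825 .38 .566 -.2825 .289
```

```text
t 1.8 pos [ 0.4266 -0.3614  0.3811] F [ 0.3  0.5 -0.1] w 0.998 ff 0.0 q [-0.91  0.34  0.93 -0.    1.86  0.38]
axes az [np.float64(15.9), np.float64(-74.1)] zdown [ 0. -0. -1.]
to [ 0.566  -0.2825  0.38  ] [155.7 -37.8   1.1]
to [ 0.566  -0.2825  0.289 ] [155.7 -37.8  92.1]
```

Call:
{"op": "servo_tool", "data": {"delta_pos": [[35, -8, 0], [40, -10, 0], [40, -10, 0], [30, -7, 0], [11, -3, 0], [0, 0, 0]], "delta_rot": [[0, 0, 0], [0, 0, 0], [0, 0, 0], [0, 0, 0], [0, 0, 0], [0, 0, 0]], "grip": [1, 1, 1, 1, 1, 1]}}

```text
time: 2.4
ee_pos: [0.5657, -0.2827, 0.3797]
ee_rot: [0.99, 0.139, -0.0, -0.0]
contact_force: [0.3, 0.3, 0.2]
width: 1.002
finger_force: 0.0
```

```bash
python3 - <<'E'
from h import *
p,d,W,m,A=cloud('wrist'); save(p,'w1.png')
k=(abs(W[...,0]-.566)<.05)&(abs(W[...,1]+.2825)<.05)&(abs(W[...,2]-.31)<.02)&(p.max(-1)<70)
q=W[k];print(k.sum(),q.mean(0),q.min(0),q.max(0),cv2.minAreaRect(q[:,:2].astype(np.float32)))
E
python3 go.py .566 -.2825 .289
```

```text
2620 [ 0.56826251 -0.2812064   0.31558355] [ 0.53960042 -0.30028046  0.29009864] [ 0.59169668 -0.26663695  0.31993657] ((0.564792811870575, -0.28178054094314575), (0.05208125710487366, 0.02172362059354782), 18.448566436767578)
t 2.45 pos [ 0.5648 -0.2835  0.3801] F [ 0.2  0.4 -1.1] w 1.001 ff 0.0 q [-0.65  0.5   0.69 -0.    1.96  0.64]
axes az [np.float64(15.9), np.float64(-74.1)] zdown [-0.001  0.    -1.   ]
to [ 0.566  -0.2825  0.289 ] [ 1.5 -0.7 91.1]
```

View pics/w1.png

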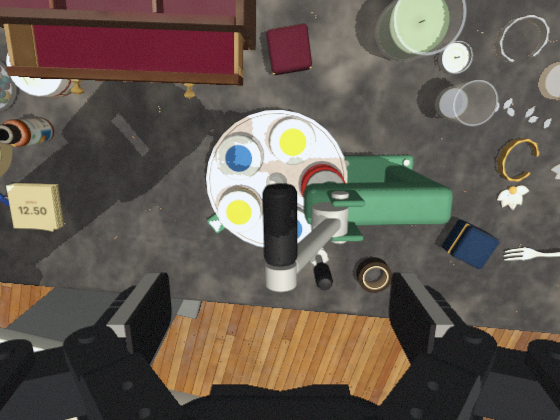

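The wrist view shows the grip at (280,225), midway between the fingers, so I'll descend and grasp it.

Call:
{"op": "servo_tool", "data": {"delta_pos": [[0, -1, 25], [0, 0, 30], [0, 0, 25], [0, 0, 11], [0, 0, 0], [0, 0, 0], [0, 0, 0], [0, 0, 0]], "delta_rot": [[0, 0, 0], [0, 0, 0], [0, 0, 0], [0, 0, 0], [0, 0, 0], [0, 0, 0], [0, 0, 0], [0, 0, 0]], "grip": [1, 1, 1, 1, 0, 0, 0, 0]}}

```text
time: 3.25
ee_pos: [0.5648, -0.2826, 0.2904]
ee_rot: [0.99, 0.138, 0.001, 0.001]
contact_force: [-0.8, 0.2, -0.2]
width: 0.327
finger_force: 0.0
```

Call:
{"op": "servo_tool", "data": {"delta_pos": [[0, 0, 0], [0, 0, 0]], "delta_rot": [[0, 0, 0], [0, 0, 0]], "grip": [0, 0]}}

```text
time: 3.45
ee_pos: [0.5649, -0.2826, 0.2903]
ee_rot: [0.99, 0.138, 0.001, 0.001]
contact_force: [-0.8, -0.8, 5.5]
width: 0.224
finger_force: 58.7
```

```bash
python3 go.py; python3 -c "
import numpy as np
# arc rows: along -y tool(=u), z down
e=np.radians(np.linspace(65,9,13)); y=-130*np.cos(e); z=-130*np.sin(e)
print(np.round(np.diff(y),1),np.round(np.diff(z),1))"
```

```text
t 3.45 pos [ 0.5649 -0.2826  0.2903] F [-0.8 -0.8  5.5] w 0.224 ff 58.7 q [-0.65  0.5   0.93 -0.    1.71  0.64]
axes az [np.float64(15.9), np.float64(-74.1)] zdown [ 0.001 -0.001 -1.   ]
[-9.4 -9.  -8.5 -7.9 -7.4 -6.7 -6.  -5.3 -4.5 -3.7 -2.9 -2.1] [ 4.9  5.6  6.3  7.   7.6  8.2  8.7  9.2  9.6  9.9 10.2 10.4]
```

Call:
{"op": "servo_tool", "data": {"delta_pos": [[0, -9.4, 4.9], [0, -9, 5.6], [0, -8.5, 6.3], [0, -7.9, 7], [0, -7.4, 7.6], [0, -6.7, 8.2], [0, 0, 0]], "delta_rot": [[0, 0, 0], [0, 0, 0], [0, 0, 0], [0, 0, 0], [0, 0, 0], [0, 0, 0], [0, 0, 0]], "grip": [0, 0, 0, 0, 0, 0, 0]}}

```text
time: 4.15
ee_pos: [0.5513, -0.2368, 0.2506]
ee_rot: [0.99, 0.138, 0.0, 0.003]
contact_force: [-2.1, -7.6, 5.9]
width: 0.221
finger_force: 63.6
```

```bash
python3 go.py
```

```text
t 4.15 pos [ 0.5513 -0.2368  0.2506] F [-2.1 -7.6  5.9] w 0.221 ff 63.6 q [-0.6   0.46  1.12 -0.    1.56  0.69]
axes az [np.float64(15.8), np.float64(-74.2)] zdown [ 0.002 -0.005 -1.   ]
```

Call:
{"op": "servo_tool", "data": {"delta_pos": [[0, -6, 8.7], [0, -5.3, 9.2], [0, -4.5, 9.6], [0, -3.7, 9.9], [0, -2.9, 9], [0, 0, 0]], "delta_rot": [[0, 0, 0], [0, 0, 0], [0, 0, 0], [0, 0, 0], [0, 0, 0], [0, 0, 0]], "grip": [0, 0, 0, 0, 0, 0]}}

```text
time: 4.75
ee_pos: [0.5452, -0.2157, 0.2045]
ee_rot: [0.99, 0.138, 0.0, 0.003]
contact_force: [-5.7, -7.0, 10.9]
width: 0.224
finger_force: 68.3
```

```bash
python3 go.py
```

```text
t 4.75 pos [ 0.5452 -0.2157  0.2045] F [-5.7 -7.  10.9] w 0.224 ff 68.3 q [-0.58  0.46  1.24 -0.    1.43  0.72]
axes az [np.float64(15.9), np.float64(-74.1)] zdown [ 0.002 -0.006 -1.   ]
```

Call:
{"op": "servo_tool", "data": {"delta_pos": [[0, -1, 5], [0, -1, 5], [0, 0, 0]], "delta_rot": [[0, 0, 0], [0, 0, 0], [0, 0, 0]], "grip": [0, 0, 0]}}

```text
time: 5.05
ee_pos: [0.5447, -0.2137, 0.195]
ee_rot: [0.99, 0.138, 0.0, 0.003]
contact_force: [-6.5, -5.6, 11.2]
width: 0.225
finger_force: 71.3
```

Call:
{"op": "servo_tool", "data": {"delta_pos": [[0, 0, 2], [0, 0, 0]], "delta_rot": [[0, 0, 0], [0, 0, 0]], "grip": [0, 0]}}

```text
time: 5.25
ee_pos: [0.5446, -0.2134, 0.1935]
ee_rot: [0.99, 0.138, 0.001, 0.003]
contact_force: [-7.5, -2.8, 13.5]
width: 0.225
finger_force: 71.7
```

Call:
{"op": "servo_tool", "data": {"delta_pos": [[0, 0, 3], [0, 0, 0]], "delta_rot": [[0, 0, 0], [0, 0, 0]], "grip": [0, 0]}}

```text
time: 5.45
ee_pos: [0.5444, -0.2128, 0.1902]
ee_rot: [0.99, 0.138, 0.0, 0.002]
contact_force: [-7.1, -0.8, 12.6]
width: 0.226
finger_force: 72.5
```

Call:
{"op": "servo_tool", "data": {"delta_pos": [[0, 0, 3], [0, 0, 0]], "delta_rot": [[0, 0, 0], [0, 0, 0]], "grip": [0, 0]}}

```text
time: 5.65
ee_pos: [0.5444, -0.2126, 0.1888]
ee_rot: [0.99, 0.138, 0.001, 0.002]
contact_force: [-9.7, 0.5, 21.9]
width: 0.222
finger_force: 74.2
```

Call:
{"op": "servo_tool", "data": {"delta_pos": [[0, 0, 2], [0, 0, 0]], "delta_rot": [[0, 0, 0], [0, 0, 0]], "grip": [0, 0]}}

```text
time: 5.85
ee_pos: [0.5446, -0.2126, 0.1882]
ee_rot: [0.99, 0.138, 0.001, 0.003]
contact_force: [-13.7, 3.3, 31.5]
width: 0.22
finger_force: 75.2
```

Call:
{"op": "servo_tool", "data": {"delta_pos": [[0, 0, 2], [0, 0, 0]], "delta_rot": [[0, 0, 0], [0, 0, 0]], "grip": [0, 0]}}

```text
time: 6.05
ee_pos: [0.5446, -0.2126, 0.1877]
ee_rot: [0.99, 0.138, 0.002, 0.003]
contact_force: [-16.6, 3.6, 40.4]
width: 0.226
finger_force: 76.2
```

Call:
{"op": "servo_tool", "data": {"delta_pos": [[0, 0, -10], [0, 1, -11], [0, 3, -10], [0, 4, -10], [0, 4.5, -9.6], [0, 5.3, -9.2], [0, 6, -8.7], [0, 0, 0]], "delta_rot": [[0, 0, 0], [0, 0, 0], [0, 0, 0], [0, 0, 0], [0, 0, 0], [0, 0, 0], [0, 0, 0], [0, 0, 0]], "grip": [0, 0, 0, 0, 0, 0, 0, 0]}}

```text
time: 6.85
ee_pos: [0.5516, -0.2377, 0.2486]
ee_rot: [0.991, 0.137, -0.0, 0.001]
contact_force: [4.7, -13.1, -11.3]
width: 0.223
finger_force: 67.8
```

```bash
python3 go.py .5649 -.2826 .2903
```

```text
t 6.85 pos [ 0.5516 -0.2377  0.2486] F [  4.7 -13.1 -11.3] w 0.223 ff 67.8 q [-0.6   0.46  1.12 -0.    1.56  0.69]
axes az [np.float64(15.7), np.float64(-74.3)] zdown [-0.    -0.003 -1.   ]
to [ 0.5649 -0.2826  0.2903] [  0.6  46.9 -41.6]
```

Call:
{"op": "servo_tool", "data": {"delta_pos": [[0, 6.5, -8], [0, 7.2, -7.5], [0, 7.8, -7], [0, 8.2, -6.5], [0, 8.5, -6], [0, 7.5, -5], [0, 0, 0]], "delta_rot": [[0, 0, 0], [0, 0, 0], [0, 0, 0], [0, 0, 0], [0, 0, 0], [0, 0, 0], [0, 0, 0]], "grip": [0, 0, 0, 0, 0, 0, 0]}}

```text
time: 7.55
ee_pos: [0.5641, -0.2794, 0.2882]
ee_rot: [0.99, 0.138, -0.0, -0.001]
contact_force: [4.7, -2.1, -11.5]
width: 0.226
finger_force: 59.4
```

Call:
{"op": "servo_tool", "data": {"delta_pos": [[0, 0, 0], [0, 0, 0], [0, 0, 0], [0, 0, 0], [0, 0, 0]], "delta_rot": [[0, 0, 0], [0, 0, 0], [0, 0, 0], [0, 0, 0], [0, 0, 0]], "grip": [1, 1, 1, 1, 1]}}

```text
time: 8.05
ee_pos: [0.5636, -0.2787, 0.2902]
ee_rot: [0.99, 0.138, 0.0, 0.0]
contact_force: [0.6, -0.8, -1.0]
width: 0.997
finger_force: 0.0
```

Call:
{"op": "servo_tool", "data": {"delta_pos": [[0, 0, -20], [0, 0, -30], [0, 0, -30], [0, 0, -20], [0, 0, 0]], "delta_rot": [[0, 0, 0], [0, 0, 0], [0, 0, 0], [0, 0, 0], [0, 0, 0]], "grip": [1, 1, 1, 1, 1]}}

```text
time: 8.55
ee_pos: [0.5639, -0.2789, 0.3929]
ee_rot: [0.99, 0.138, 0.002, 0.002]
contact_force: [0.3, 0.5, 0.7]
width: 0.998
finger_force: 0.0
```

```bash
python3 go.py
python3 - <<'E'
from h import *
p,d,W,m,A=cloud('wrist')
k=(abs(W[...,0]-.566)<.05)&(abs(W[...,1]+.2825)<.05)&(abs(W[...,2]-.31)<.03)&(p.max(-1)<70)
q=W[k];print(k.sum(),q.mean(0),cv2.minAreaRect(q[:,:2].astype(np.float32)))
a=p
p,d,W,m,A=cloud('side');save(cv2.resize(np.hstack([p[150:290,180:340]]),None,fx=4,fy=4,interpolation=2),'s2.png')
E
```

```text
t 8.55 pos [ 0.5639 -0.2789  0.3929] F [0.3 0.5 0.7] w 0.998 ff 0.0 q [-0.65  0.49  0.66 -0.    1.98  0.65]
axes az [np.float64(15.9), np.float64(-74.1)] zdown [ 0.005 -0.004 -1.   ]
2343 [ 0.56839085 -0.28096328  0.31552525] ((0.5655788779258728, -0.28208842873573303), (0.050805725157260895, 0.020270828157663345), 15.401139259338379)
```

View pics/s2.png

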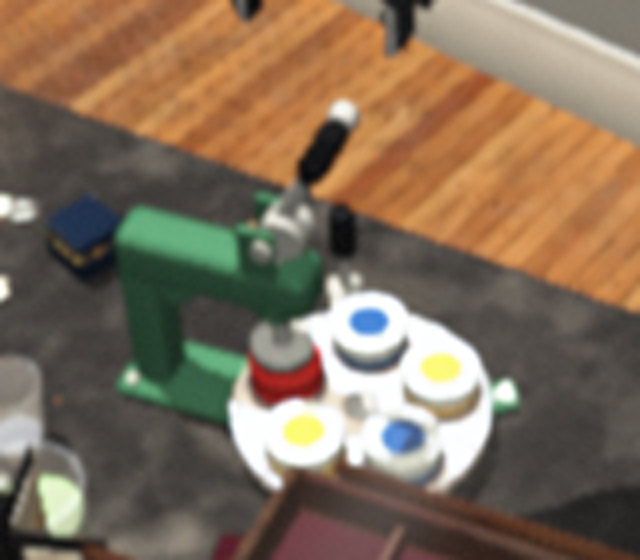

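The dark gap at the red lid is gone, and the lever at (325,140) is back at its rest position. Next is the knob.

Call:
{"op": "servo_tool", "data": {"delta_pos": [[-25, 10, 0], [-35, 15, 0], [-40, 17, 0], [-42, 17, 0], [0, 0, 20], [0, 0, 20], [0, 0, 20], [0, 0, 20]], "delta_rot": [[0, 0, 0], [0, 0, 0], [0, 0, 0], [0, 0, 0], [0, 0, -0.143], [0, 0, -0.143], [0, 0, -0.143], [0, 0, -0.143]], "grip": [1, 1, 1, 1, 1, 1, 1, 1]}}

```text
time: 9.45
ee_pos: [0.4426, -0.3739, 0.3074]
ee_rot: [0.91, 0.414, -0.0, -0.001]
contact_force: [1.4, 0.2, 0.4]
width: 0.997
finger_force: 0.0
```

Call:
{"op": "servo_tool", "data": {"delta_pos": [[0, 0, 10], [0, 0, 10], [0, 0, 10], [0, 0, 10], [0, 0, 10], [0, 0, 10], [0, 0, 0], [0, 0, 0]], "delta_rot": [[0, 0, -0.143], [0, 0, -0.143], [0, 0, -0.143], [0, 0, -0.143], [0, 0, -0.143], [0, 0, -0.143], [0, 0, -0.143], [0, 0, 0]], "grip": [0.7, 0.7, 0.7, 0.7, 0.7, 0.7, 0.7, 0.7]}}

```text
time: 10.25
ee_pos: [0.4427, -0.3737, 0.2482]
ee_rot: [0.601, 0.799, 0.0, -0.001]
contact_force: [-0.2, 0.3, -0.5]
width: 0.703
finger_force: 0.0
```

```bash
python3 go.py .4435 -.3742 .17 .4435 -.3742 .071
python3 - <<'E'
from h import *
for c in('wrist','top'):
    p,d,W,m,A=cloud(c)
    if c=='wrist':save(p,'w2.png')
    k=(abs(W[...,0]-.4435)<.02)&(abs(W[...,1]+.3742)<.02)&(W[...,2]>.095)&(W[...,2]<.125)&(p.max(-1)<90)
    q=W[k];print(k.sum(),q.mean(0),cv2.minEnclosingCircle(q[:,:2].astype(np.float32)))
E
```

```text
t 10.25 pos [ 0.4427 -0.3737  0.2482] F [-0.2  0.3 -0.5] w 0.703 ff 0.0 q [-0.91  0.42  1.18 -0.    1.54 -1.19]
axes az [np.float64(106.1), np.float64(16.1)] zdown [-0.002  0.002 -1.   ]
to [ 0.4435 -0.3742  0.17  ] [-0.9  0.7 78.2]
to [ 0.4435 -0.3742  0.071 ] [ -1.2   0.9 177.2]
602 [ 0.44316245 -0.37142929  0.10902008] ((0.4436925947666168, -0.37352073192596436), 0.011040532030165195)
14 [ 0.44053029 -0.36871796  0.10574532] ((0.4433993697166443, -0.37299245595932007), 0.009932047687470913)
```

View pics/w2.png

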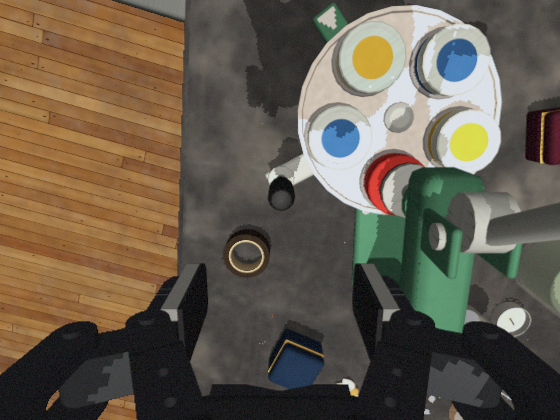

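The wrist view shows the knob at (280,193), centred between the fingers. The press column is clear to the right, so I'll descend.

Call:
{"op": "servo_tool", "data": {"delta_pos": [[0, 1, 30], [0, 0, 40], [0, 0, 40], [0, 0, 35], [0, 0, 20], [0, 0, 11], [0, 0, 0]], "delta_rot": [[0, 0, 0], [0, 0, 0], [0, 0, 0], [0, 0, 0], [0, 0, 0], [0, 0, 0], [0, 0, 0]], "grip": [0.7, 0.7, 0.7, 0.7, 0.7, 0.7, 0.7]}}

```text
time: 11.05
ee_pos: [0.4438, -0.3737, 0.0728]
ee_rot: [0.603, 0.798, 0.0, -0.001]
contact_force: [-0.3, -0.4, 1.1]
width: 0.7
finger_force: 0.0
```

Call:
{"op": "servo_tool", "data": {"delta_pos": [[0, 0, 0], [0, 0, 0], [0, 0, 0], [0, 0, 0], [0, 0, 0]], "delta_rot": [[0, 0, 0], [0, 0, 0], [0, 0, 0], [0, 0, 0], [0, 0, 0]], "grip": [0, 0, 0, 0, 0]}}

```text
time: 11.55
ee_pos: [0.4445, -0.3749, 0.0752]
ee_rot: [0.602, 0.798, -0.001, 0.001]
contact_force: [-2.2, -1.5, 5.6]
width: 0.236
finger_force: 58.9
```

```bash
python3 go.py
```

```text
t 11.55 pos [ 0.4445 -0.3749  0.0752] F [-2.2 -1.5  5.6] w 0.236 ff 58.9 q [-0.9   0.59  1.43 -0.    1.12 -1.18]
axes az [np.float64(106.0), np.float64(16.0)] zdown [ 0.002 -0.003 -1.   ]
```

```bash
cat > arc.py <<'E'
import sys
from h import *
cx,cy,rad,az1,step=map(float,sys.argv[1:6])
s=status.read_state();r=R.from_quat(s['ee_rot']);p=s['ee_pos']
a0=np.degrees(np.arctan2(p[1]-cy,p[0]-cx))%360
print('r now',np.hypot(p[0]-cx,p[1]-cy),'az',a0,'F',s['contact_force'].round(1))
n=int(np.ceil(abs(a0-az1)/step));a=np.radians(np.linspace(a0,az1,n+1)[1:])
P=np.c_[cx+rad*np.cos(a),cy+rad*np.sin(a),np.full(n,p[2])]
D=np.diff(np.vstack([p,P]),axis=0)
print([[round(float(x),1) for x in d[:2]]+[0] for d in r.inv().apply(D)*1000])
E
python3 arc.py .5324 -.2882 .1245 83 5
```

```text
r now 0.12346402965036171 az 224.58590270238608 F [-2.2 -1.5  5.6]
[[9.0, -5.6, 0], [9.9, -3.9, 0], [10.2, -3.0, 0], [10.4, -2.1, 0], [10.5, -1.2, 0], [10.6, -0.3, 0], [10.6, 0.6, 0], [10.5, 1.5, 0], [10.3, 2.4, 0], [10.1, 3.2, 0], [9.8, 4.1, 0], [9.4, 4.9, 0], [9.0, 5.7, 0], [8.4, 6.4, 0], [7.9, 7.1, 0], [7.2, 7.8, 0], [6.5, 8.4, 0], [5.8, 8.9, 0], [5.0, 9.3, 0], [4.2, 9.7, 0], [3.4, 10.1, 0], [2.5, 10.3, 0], [1.6, 10.5, 0], [0.7, 10.6, 0], [-0.2, 10.6, 0], [-1.1, 10.5, 0], [-2.0, 10.4, 0], [-2.9, 10.2, 0], [-3.7, 9.9, 0]]
```

Call:
{"op": "servo_tool", "data": {"delta_pos": [[4.5, -2.5, 0], [4.7, -2.6, 0], [9.9, -3.9, 0], [10.2, -3, 0], [10.4, -2.1, 0], [10.5, -1.2, 0], [0, 0, 0]], "delta_rot": [[0, 0, 0], [0, 0, 0], [0, 0, 0], [0, 0, 0], [0, 0, 0], [0, 0, 0], [0, 0, 0]], "grip": [0, 0, 0, 0, 0, 0, 0]}}

```text
time: 12.25
ee_pos: [0.4155, -0.3296, 0.0752]
ee_rot: [0.602, 0.799, -0.0, 0.001]
contact_force: [-2.4, -1.1, 5.7]
width: 0.238
finger_force: 59.1
```

```bash
python3 go.py; python3 arc.py .5324 -.2882 .1245 83 5
```

```text
t 12.25 pos [ 0.4155 -0.3296  0.0752] F [-2.4 -1.1  5.7] w 0.238 ff 59.1 q [-0.89  0.52  1.58 -0.    1.04 -1.17]
axes az [np.float64(106.0), np.float64(16.0)] zdown [ 0.001 -0.002 -1.   ]
r now 0.12398291325064877 az 199.49540088571393 F [-2.4 -1.1  5.7]
[[10.5, -0.7, 0], [10.5, 0.7, 0], [10.4, 1.6, 0], [10.3, 2.5, 0], [10.0, 3.3, 0], [9.7, 4.2, 0], [9.3, 5.0, 0], [8.9, 5.7, 0], [8.3, 6.5, 0], [7.8, 7.1, 0], [7.1, 7.8, 0], [6.4, 8.3, 0], [5.7, 8.9, 0], [4.9, 9.3, 0], [4.1, 9.7, 0], [3.3, 10.0, 0], [2.4, 10.3, 0], [1.6, 10.4, 0], [0.7, 10.5, 0], [-0.2, 10.5, 0], [-1.1, 10.5, 0], [-2.0, 10.4, 0], [-2.9, 10.1, 0], [-3.7, 9.9, 0]]
```

Call:
{"op": "servo_tool", "data": {"delta_pos": [[10.5, -0.3, 0], [10.5, 0.7, 0], [10.4, 1.6, 0], [10.3, 2.5, 0], [10, 3.3, 0], [9.7, 4.2, 0], [9.3, 5, 0], [0, 0, 0]], "delta_rot": [[0, 0, 0], [0, 0, 0], [0, 0, 0], [0, 0, 0], [0, 0, 0], [0, 0, 0], [0, 0, 0], [0, 0, 0]], "grip": [0, 0, 0, 0, 0, 0, 0, 0]}}

```text
time: 13.05
ee_pos: [0.4117, -0.2561, 0.0751]
ee_rot: [0.601, 0.799, -0.0, -0.001]
contact_force: [-8.7, 2.7, 14.7]
width: 0.238
finger_force: 59.9
```

```bash
python3 go.py; python3 arc.py .5324 -.2882 .1245 83 5
```

```text
t 13.05 pos [ 0.4117 -0.2561  0.0751] F [-8.7  2.7 14.7] w 0.238 ff 59.9 q [-0.8   0.45  1.7  -0.    0.98 -1.08]
axes az [np.float64(106.1), np.float64(16.1)] zdown [-0.001  0.    -1.   ]
r now 0.12487007355458218 az 165.11004544344596 F [-8.7  2.7 14.7]
[[8.6, 6.1, 0], [8.2, 6.5, 0], [7.7, 7.2, 0], [7.0, 7.8, 0], [6.4, 8.3, 0], [5.6, 8.8, 0], [4.9, 9.3, 0], [4.1, 9.7, 0], [3.2, 10.0, 0], [2.4, 10.2, 0], [1.5, 10.4, 0], [0.6, 10.5, 0], [-0.2, 10.5, 0], [-1.1, 10.4, 0], [-2.0, 10.3, 0], [-2.9, 10.1, 0], [-3.7, 9.8, 0]]
```

Run:
```python
import numpy as np
from scipy.optimize import least_squares
P=np.array([[.4445,-.3749],[.4155,-.3296],[.4117,-.2561]])
for r in(None,.125):
    f=least_squares(lambda q:np.hypot(*(P-q[:2]).T)-(r or q[2]),[.532,-.288,.125]);print(f.x,f.fun)
```

```text
[ 0.53237954 -0.28670902  0.12450085] [2.38690678e-10 1.49552731e-10 1.82765469e-11]
[ 0.53290712 -0.28657098  0.125     ] [-2.86629141e-05  4.37096535e-05 -2.14103796e-05]
```

Call:
{"op": "servo_tool", "data": {"delta_pos": [[0, 0, -2], [0, 0, 0]], "delta_rot": [[0, 0, 0], [0, 0, 0]], "grip": [0, 0]}}

```text
time: 13.25
ee_pos: [0.4116, -0.2565, 0.0754]
ee_rot: [0.602, 0.799, 0.0, -0.002]
contact_force: [-4.6, 0.8, -5.0]
width: 0.237
finger_force: 61.2
```

```bash
python3 arc.py .5328 -.2866 .125 83 5
```

```text
r now 0.12492881985060941 az 166.0582110910375 F [-4.6  0.8 -5. ]
[[9.0, 5.6, 0], [8.5, 6.5, 0], [7.9, 7.2, 0], [7.3, 7.8, 0], [6.6, 8.4, 0], [5.8, 8.9, 0], [5.1, 9.4, 0], [4.2, 9.8, 0], [3.4, 10.1, 0], [2.5, 10.4, 0], [1.6, 10.5, 0], [0.7, 10.6, 0], [-0.2, 10.7, 0], [-1.1, 10.6, 0], [-2.0, 10.5, 0], [-2.9, 10.3, 0], [-3.7, 10.0, 0]]
```

Call:
{"op": "servo_tool", "data": {"delta_pos": [[9, 5.6, 0], [8.5, 6.5, 0], [7.9, 7.2, 0], [7.3, 7.8, 0], [6.6, 8.4, 0], [5.8, 8.9, 0], [0, 0, 0]], "delta_rot": [[0, 0, 0], [0, 0, 0], [0, 0, 0], [0, 0, 0], [0, 0, 0], [0, 0, 0], [0, 0, 0]], "grip": [0, 0, 0, 0, 0, 0, 0]}}

```text
time: 13.95
ee_pos: [0.4427, -0.2, 0.0753]
ee_rot: [0.601, 0.799, 0.0, -0.001]
contact_force: [-3.4, 3.7, -3.7]
width: 0.237
finger_force: 61.1
```

```bash
python3 arc.py .5328 -.2866 .125 83 5; python3 go.py
```

```text
r now 0.12499469521550441 az 136.14976420951064 F [-3.4  3.7 -3.7]
[[4.9, 9.3, 0], [4.1, 9.7, 0], [3.3, 10.0, 0], [2.4, 10.3, 0], [1.5, 10.4, 0], [0.6, 10.5, 0], [-0.2, 10.5, 0], [-1.1, 10.5, 0], [-2.0, 10.3, 0], [-2.9, 10.1, 0], [-3.7, 9.9, 0]]
t 13.95 pos [ 0.4427 -0.2     0.0753] F [-3.4  3.7 -3.7] w 0.237 ff 61.1 q [-0.67  0.46  1.7   0.    0.99 -0.95]
axes az [np.float64(106.0), np.float64(16.0)] zdown [-0.002  0.002 -1.   ]
```

Call:
{"op": "servo_tool", "data": {"delta_pos": [[4.9, 9.3, 0], [4.1, 9.7, 0], [3.3, 10, 0], [2.4, 10.3, 0], [1.5, 10.4, 0], [0.6, 10.5, 0], [-0.2, 10.5, 0], [0, 0, 0]], "delta_rot": [[0, 0, 0], [0, 0, 0], [0, 0, 0], [0, 0, 0], [0, 0, 0], [0, 0, 0], [0, 0, 0], [0, 0, 0]], "grip": [0, 0, 0, 0, 0, 0, 0, 0]}}

```text
time: 14.75
ee_pos: [0.5068, -0.1644, 0.0753]
ee_rot: [0.602, 0.799, 0.001, -0.001]
contact_force: [-1.8, 8.3, -3.0]
width: 0.234
finger_force: 61.4
```

```bash
python3 arc.py .5328 -.2866 .125 83 5;python3 - <<'E'
from h import *
p,d,W,m,A=cloud('top');save(cv2.resize(p[150:290,200:360],None,fx=4,fy=4,interpolation=2),'t3.png')
p,d,W,m,A=cloud('side');save(cv2.resize(p[150:290,180:340],None,fx=4,fy=4,interpolation=2),'s3.png')
E
```

```text
r now 0.1249703914906753 az 102.00201881925909 F [-1.8  8.3 -3. ]
[[-1.1, 10.3, 0], [-2.0, 10.2, 0], [-2.8, 10.0, 0], [-3.7, 9.7, 0]]
```

View pics/t3.png

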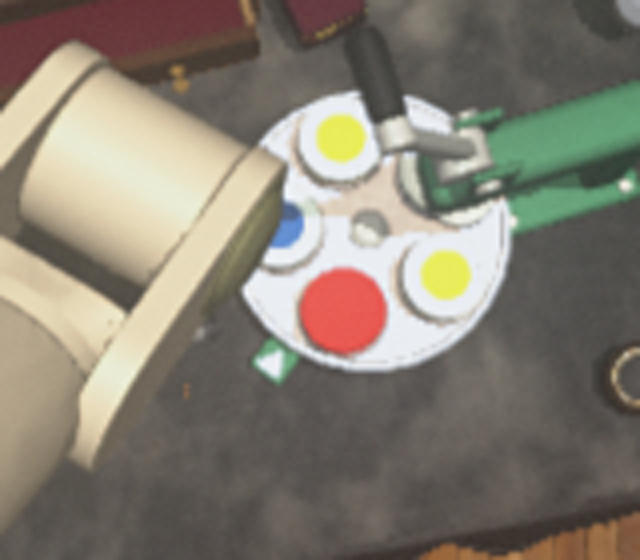

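```bash
cat > red.py <<'E'
from geo import *
p,d,W,m,A=cloud('top');p=p.astype(int);r,g,b=p[...,0],p[...,1],p[...,2]
c=np.array([.5324,-.2882])
def az(q):
    e=q[:2]-c;return np.hypot(*e),np.degrees(np.arctan2(e[1],e[0]))
reg=(W[...,0]>.4)&(W[...,0]<.6)&(W[...,1]>-.4)&(W[...,1]<-.18)
k=reg&(r>170)&(g<110)&(b<110)&(W[...,2]>.05)
k=k.astype(np.uint8);cn=max(cv2.findContours(k,0,1)[0],key=cv2.contourArea)
el=cv2.fitEllipse(cn);mo=cv2.moments(k,True);u=[mo['m10']/mo['m00'],mo['m01']/mo['m00']]
print('red n',k.sum(),el,az(pix2plane('top',el[0],.060)[0]),az(pix2plane('top',u,.060)[0]), 'z',np.median(W[k>0][:,2]))
t=((g>r*1.2)|(p.min(-1)>150))&(W[...,0]<.475)&(W[...,0]>.42)&(W[...,1]>-.25)&(W[...,1]<-.2)&(W[...,2]<.022)
v,uu=np.nonzero(t);print('tongue',t.sum(),az(pix2plane('top',[[uu.mean(),v.mean()]],.006)[0]))
E
python3 red.py
```

```text
red n 333 ((285.3387145996094, 227.47694396972656), (19.4928035736084, 20.087797164916992), 84.47186279296875) (np.float64(0.06215198478105609), np.float64(161.4202537294999)) (np.float64(0.062086502625454516), np.float64(161.47056276238007)) z 0.057250625338756134
tongue 88 (np.float64(0.10736233190270408), np.float64(142.37183375968323))
```

Call:
{"op": "servo_tool", "data": {"delta_pos": [[-1.1, 10.3, 0], [-2, 10.2, 0], [-2.8, 10, 0], [-1.8, 5, 0], [-1.9, 4.7, 0], [0, 0, 0], [0, 0, 0]], "delta_rot": [[0, 0, 0], [0, 0, 0], [0, 0, 0], [0, 0, 0], [0, 0, 0], [0, 0, 0], [0, 0, 0]], "grip": [0, 0, 0, 0, 0, 0, 0]}}

```text
time: 15.6
ee_pos: [0.548, -0.1626, 0.0754]
ee_rot: [0.602, 0.799, 0.001, -0.001]
contact_force: [1.3, 9.4, -4.4]
width: 0.231
finger_force: 61.2
```

```bash
python3 arc.py .5328 -.2866 .125 83 5;python3 red.py
python3 - <<'E'
from h import *
p=read_camera('top')[0];save(cv2.resize(p[150:290,200:360],None,fx=4,fy=4,interpolation=2),'t4.png')
E
```

```text
r now 0.12496554625536306 az 83.01395992300087 F [ 1.3  9.4 -4.4]
[[0.0, 0.0, 0]]
red n 330 ((278.592041015625, 223.9671173095703), (19.556285858154297, 19.86553382873535), 145.65562438964844) (np.float64(0.06193017326570609), np.float64(143.06447120014533)) (np.float64(0.06196588706269016), np.float64(143.06719846158725)) z 0.05732466548795612
tongue 90 (np.float64(0.10722855401534191), np.float64(142.36240696526576))
```

View pics/t4.png

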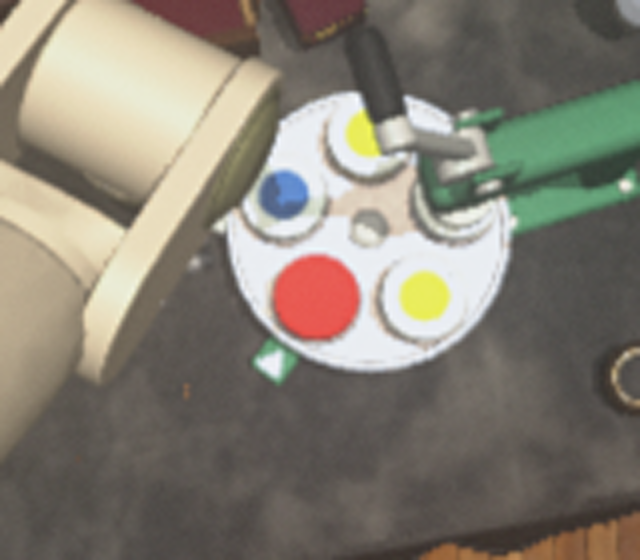

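Call:
{"op": "servo_tool", "data": {"delta_pos": [[0.1, 1.1, 0], [0, 0, 0], [0, 0, 0], [0, 0, 0], [0, 0, 0]], "delta_rot": [[0, 0, 0], [0, 0, 0], [0, 0, 0], [0, 0, 0], [0, 0, 0]], "grip": [0, 0, 0, 0, 0]}}

```text
time: 16.2
ee_pos: [0.5489, -0.1627, 0.0754]
ee_rot: [0.602, 0.799, 0.001, -0.001]
contact_force: [1.7, 6.8, -5.4]
width: 0.238
finger_force: 61.1
```

```bash
python3 arc.py .5328 -.2866 .125 82.6 5;python3 red.py; python3 red.py; python3 go.py
python3 - <<'E'
from h import *
p,d,W,m,A=cloud('side')
for t in['dropper','balm_tin_a','ring_box_b']:
    x=cut_out('side',t)
    if x: print(t,x[0]['rect'],np.median(W[x[0]['mask']&(d>0)],0).round(3))
k=(W[...,2]>.29)&(W[...,2]<.34)&(W[...,0]>.5)&(W[...,0]<.62)&(W[...,1]<-.25)&(W[...,1]>-.33);print('lever',W[k].mean(0))
E
```

```text
r now 0.12498470824686529 az 82.61353833492413 F [ 1.7  6.8 -5.4]
[[0.0, 0.0, 0]]
red n 328 ((278.41552734375, 223.84396362304688), (19.388504028320312, 19.925745010375977), 74.42789459228516) (np.float64(0.06194354336416389), np.float64(142.5453221394254)) (np.float64(0.06189654182182254), np.float64(142.51933528515994)) z 0.057248753360347404
tongue 92 (np.float64(0.10689526354021178), np.float64(142.13047750894825))
red n 329 ((278.4131774902344, 223.869873046875), (19.528213500976562, 19.87056541442871), 65.1635971069336) (np.float64(0.062001605071257786), np.float64(142.57829623196346)) (np.float64(0.062069807032323794), np.float64(142.55295852678063)) z 0.057463648471464346
tongue 93 (np.float64(0.10674450798726016), np.float64(142.17995518524756))
t 16.3 pos [ 0.5489 -0.1626  0.0754] F [ 1.2  6.8 -5.7] w 0.231 ff 61.1 q [-0.5   0.57  1.46  0.    1.11 -0.78]
axes az [np.float64(106.0), np.float64(16.0)] zdown [ 0.     0.003 -1.   ]
dropper [370.1, 300.0, 13.3, 26.6] [0.52  0.044 0.05 ]
balm_tin_a [354.9, 325.5, 24.4, 28.8] [0.6   0.041 0.042]
ring_box_b [201.2, 210.8, 15.4, 20.7] [ 0.532 -0.568  0.039]
lever [ 0.56366626 -0.2809888   0.31452818]
```

Run:
```python
from h import *
p,d,W,m,A=cloud('top');p=p.astype(int);r,g,b=p[...,0],p[...,1],p[...,2]
reg=(W[...,0]>.43)&(W[...,0]<.63)&(W[...,1]>-.4)&(W[...,1]<-.18)&(W[...,2]<.09)&(W[...,2]>.04)
for n,k in(('red',(r>170)&(g<110)),('yel',(r>180)&(g>180)&(b<120)),('blue',(b>150)&(r<110))):
    q=W[reg&k][:,2];print(n,len(q),np.median(q),q.std())
arm.finish_job()
```

```text
red 335 0.057218865806080155 0.0020537814950179365
yel 156 0.05766533224295345 0.001828376146498309
blue 50 0.05769266190691691 0.001957298094443928
the job is handed in; nothing more can be done
```

The job is handed in: the red lid is pressed home, level with the other lids to within about 0.5 mm, and the lever is back up. The red tin stands within about half a degree of the arrow with the knob still gripped, and the bottle, pot and ring box have not moved.

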